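# Blow off painted crate boards and stack them with separator cards

## Robot

A 6-joint arm with a two-finger parallel gripper is mounted at the origin on the work surface. World frame = base frame: x ahead of the robot, y to its left, z up, the work surface at z = 0. Lengths are in mm, angles in rad, forces in N, time in s.
With the tool pointing down it reaches from about 350 to 875 mm from the base axis. Payload 4.2 kg.
Tool frame: the origin (TCP) lies at the very end of the fingers, on their centre line; the grasp point (between the pads) lies 19 mm behind it; z points along the fingers, y is the line along which they close (so a half turn about z gives the same grasp; the last joint's range is limited). The gripper opens to 85 mm and grips with 20 to 120 N. Pads are 22 mm wide; open, the fingers measure 114 mm over their backs; the gripper's body (76 mm by 85 mm) begins 54 mm behind the grasp point. The pads swing forward as they close: fully open they stand 13 mm farther back than shut.
Start: joints at [1.465, 0.385, 0.008, 0, -1.194, -0.259], TCP at [222.944, 583.862, 231.312] pointing down, gripper open.
Joint ranges: [-3.14, 3.14], [-1.21, 2.06], [-1.07, 1.41], [-3.16, 2.05], [-2.99, -0.16], [-3.1, 3.1]. Speed limits (rad/s): [2.79, 2.79, 3.14, 3.14, 3.14, 3.14].

## Interface

Orientations are given as a unit quaternion [x, y, z, w].
In Python, from bench import monitor, get_image, camera_info, job_done gives the robot as it stands.
- The arm moves only by the tool send_rows, never from a script. Its argument "series" is a list of rows, each a list of 3 entries, a list of its own where there are three numbers: the shift along the tool's x, y, z in mm, then the turn, a rotation vector about the tool's x, y, z in rad, then the finger opening in mm, from 0 to 85.4. A call has 1 to 8 rows; each row shifts and turns the commanded pose from where the row before left it, along the tool's axes as they then stand; what a row does not reach is not made up. A row lasts 1/10 s, in which the tool goes at most 50 mm and 8.59 degrees, less where a joint would pass 70% of its speed; a pose out of reach is approached as far as the arm can. A call with a gripper value outside its range is refused whole. The fingers move at their own pace and stop on an object; the grip force is fixed at half the most. Time passes only in rows, so rows that do not move let the fingers close. It gives the time, the measured TCP pose, the force, the opening and the grip force at its end, in the units of the state.
- monitor.read_state(): the state, without advancing time (a new reading comes with each control period).
- get_image(name): name is "side" or "top" or "wrist"; returns the picture (400x640x3 uint8, red, green, blue); there is no depth.
- camera_info(name): a dict with "intrinsics" (3x3 intrinsics, pixels), "R" (3x3) and "t" (3): a world point X has camera coordinates R X + t. Camera axes: x right, y down, z forward; pixel columns grow to the right and rows downward; lengths in mm; the calibration is good to about 2 mm. The wrist camera is an equidistant fisheye: a pixel r from the principal point sees the ray r / f radians off the axis. A picture is of the moment at which its call begins: read the wrist's pose just before it. camera_info takes no time and is no camera call; for the wrist camera it gives the pose at the moment of the call.
- job_done(): hands the job in; it is judged then, once.
The state is a dict: "clock": time; "joints": joint angles; "joint_vel": joint speeds; "joint_efforts": joint torques, N m; "position": TCP position; "ee_rot": TCP orientation; "contact_force": force on the tool from outside, world axes, zero at the start; "wrist_torque": the same for the moment, N m; "gripper_width": finger opening in mm; "grasp_force": force on a finger pad.
Only numpy, scipy, OpenCV 4.12 (cv2) and the standard library are available. Lean on these libraries where they do the work, as an engineer would, in place of code of your own. Each camera call takes 0.05 s, during which the arm holds its last target. There are 200 camera calls.

## Task

Blow the dust off each painted crate board that is there, one after another in the order white, yellow, red, green (skip the colours that are missing): lay the board flat inside the white outline on the blue bench, let go of it, squeeze the air gun's red trigger fully against its grip for about a second and release it, then move the board to the pale wooden corner-post rack before fetching the next one. Build one stack in the rack, first board directly on its floor and one grey card between each two boards (no other cards under or between them), and leave the mug, the paint jar and the brush alone.

Things in the scene. Friction and masses are not known exactly. Their poses are not given: they have to be found in the camera images.
- station: Fixed stand (position, yaw vary): blue bench 180 x 140 mm (x, y), top 30 mm above the table, and at its +y side a black air gun clamped with its grip pointing straight up. Origin on the table under the bench's centre; x along the bench's long side, y towards the gun, z up. Nozzle from y = 143 mm, 73 to 98 mm above the table; gun body y = 198..298 mm, up to 103 mm high.
- bench (a point): Centre of the bench's top (30 mm above the table), axes as the stand. A board's place is the white outline around it, 130 x 70 mm, long side along x.
- grip (a point): Middle of the fixed black grip, 256 mm along the stand's y, 165 mm above the table. Grip 26 x 20 mm (x, y), upright, top at 198 mm, orange band near it. The red trigger is on its bench side. Straddle both from above, fingers closing along the stand's y, tips 140 to 155 mm above the table: at 165 mm height the pair spans y 218..266 mm at rest, 234..266 mm squeezed home.
- trigger_pad (a point): Middle of the red trigger's pressing part, 66 mm from its hinge; moves with the trigger. The trigger is 22 mm wide, 8 mm thick and 88 mm long, up from its hinge (104 mm above the table, at the stand's y = 238 mm).
- trigger (a joint): Angle of the trigger, rad: 0 at rest (leaning 0.26 rad away from the grip), 0.26 squeezed home (upright, parallel to the grip). Springs back when let go; about 3 N at rest rising to 6 N, pressed 60 mm above the hinge. Counts as squeezed above about 0.17.
- flag (a point): Yellow ball on a thin wire fixed to the trigger, over the gun's barrel, at the stand's y = 188 mm; 112 mm above the table at rest, 125 mm when the trigger is squeezed home.
- rack: Fixed pale wooden stacking rack (position, yaw vary): base 170 x 110 x 12 mm with L-shaped uprights at the corners, 80 mm above the table; between them is room for 136 x 76 mm (x, y). Its long sides are open for fingers over the middle 104 mm. Origin on the table under its centre, x along the long side.
- rack_floor (a point): Centre of the rack's floor (12 mm above the table), axes as the rack.
- board_white: White wooden crate end-board, 120 x 60 x 18 mm (x, y, z), with a dark hand slot drawn in its middle; about 70 g. Origin at its centre, z up when it lies flat. Absent (None) in some starts.
- board_yellow: Yellow wooden crate end-board, 120 x 60 x 18 mm (x, y, z), with a dark hand slot drawn in its middle; about 70 g. Origin at its centre, z up when it lies flat. Absent (None) in some starts.
- board_red: Red wooden crate end-board, 120 x 60 x 18 mm (x, y, z), with a dark hand slot drawn in its middle; about 70 g. Origin at its centre, z up when it lies flat. Absent (None) in some starts.
- board_green: Green wooden crate end-board, 120 x 60 x 18 mm (x, y, z), with a dark hand slot drawn in its middle; about 70 g. Origin at its centre, z up when it lies flat. Absent (None) in some starts.
- card1: Stiff grey foam-board separator card, 120 x 60 x 10 mm (x, y, z), about 30 g, all three alike and always present. Origin at its centre. They start in one pile (card1 at the bottom, card3 on top); take them from the top.
- card2: Stiff grey foam-board separator card, 120 x 60 x 10 mm (x, y, z), about 30 g, all three alike and always present. Origin at its centre. They start in one pile (card1 at the bottom, card3 on top); take them from the top.
- card3: Stiff grey foam-board separator card, 120 x 60 x 10 mm (x, y, z), about 30 g, all three alike and always present. Origin at its centre. They start in one pile (card1 at the bottom, card3 on top); take them from the top.
- mug: Blue mug, 84 mm across, 70 mm high; not to be disturbed. Origin at the centre of its underside.
- paint_jar: Paint jar with yellow cap, 60 mm across, 80 mm high; not to be disturbed. Origin at the centre of its underside.
- brush: Paint brush lying on the table; not to be disturbed. Origin at the underside of its middle.

How it is judged (in metres and radians):
On the way, in this order (a step that is already met when the one before it is completed fails the run):
1. the white board lies squarely on the blue bench while the trigger is squeezed home for half a second (horizontal distance between board_white and bench below 0.025 m and z of board_white in the frame of bench below 0.0125 m and angle between the x axis of board_white and the x axis of bench, either way round below 0.25 rad and angle between the z axis of board_white and the z axis of bench, either way round below 0.03 rad and z of flag in the frame of board_white above 0.081 m), for 0.5 s.
2. the white board lies flat in the rack, let go, on the rack's floor or on one card (horizontal distance between board_white and rack_floor below 0.02 m and angle between the x axis of board_white and the x axis of rack_floor, either way round below 0.25 rad and angle between the z axis of board_white and the z axis of rack_floor, either way round below 0.08 rad and (z of board_white in the frame of rack_floor between 0.005 and 0.013 m or z of board_white in the frame of rack_floor between 0.033 and 0.041 m or z of board_white in the frame of rack_floor between 0.061 and 0.069 m) and linear speed of board_white below 0.03 m/s and contact force between the fingers and board_white below 0.1 N), for 0.2 s.
3. the yellow board lies squarely on the blue bench while the trigger is squeezed home for half a second (horizontal distance between board_yellow and bench below 0.025 m and z of board_yellow in the frame of bench below 0.0125 m and angle between the x axis of board_yellow and the x axis of bench, either way round below 0.25 rad and angle between the z axis of board_yellow and the z axis of bench, either way round below 0.03 rad and z of flag in the frame of board_yellow above 0.081 m), for 0.5 s.
4. the yellow board lies flat in the rack, let go, on the rack's floor or on one card (horizontal distance between board_yellow and rack_floor below 0.02 m and angle between the x axis of board_yellow and the x axis of rack_floor, either way round below 0.25 rad and angle between the z axis of board_yellow and the z axis of rack_floor, either way round below 0.08 rad and (z of board_yellow in the frame of rack_floor between 0.005 and 0.013 m or z of board_yellow in the frame of rack_floor between 0.033 and 0.041 m or z of board_yellow in the frame of rack_floor between 0.061 and 0.069 m) and linear speed of board_yellow below 0.03 m/s and contact force between the fingers and board_yellow below 0.1 N), for 0.2 s.
5. the red board lies squarely on the blue bench while the trigger is squeezed home for half a second (horizontal distance between board_red and bench below 0.025 m and z of board_red in the frame of bench below 0.0125 m and angle between the x axis of board_red and the x axis of bench, either way round below 0.25 rad and angle between the z axis of board_red and the z axis of bench, either way round below 0.03 rad and z of flag in the frame of board_red above 0.081 m), for 0.5 s.
6. the red board lies flat in the rack, let go, on the rack's floor or on one card (horizontal distance between board_red and rack_floor below 0.02 m and angle between the x axis of board_red and the x axis of rack_floor, either way round below 0.25 rad and angle between the z axis of board_red and the z axis of rack_floor, either way round below 0.08 rad and (z of board_red in the frame of rack_floor between 0.005 and 0.013 m or z of board_red in the frame of rack_floor between 0.033 and 0.041 m or z of board_red in the frame of rack_floor between 0.061 and 0.069 m) and linear speed of board_red below 0.03 m/s and contact force between the fingers and board_red below 0.1 N), for 0.2 s.
7. the green board lies squarely on the blue bench while the trigger is squeezed home for half a second (horizontal distance between board_green and bench below 0.025 m and z of board_green in the frame of bench below 0.0125 m and angle between the x axis of board_green and the x axis of bench, either way round below 0.25 rad and angle between the z axis of board_green and the z axis of bench, either way round below 0.03 rad and z of flag in the frame of board_green above 0.081 m), for 0.5 s.
8. the green board lies flat in the rack, let go, on the rack's floor or on one card (horizontal distance between board_green and rack_floor below 0.02 m and angle between the x axis of board_green and the x axis of rack_floor, either way round below 0.25 rad and angle between the z axis of board_green and the z axis of rack_floor, either way round below 0.08 rad and (z of board_green in the frame of rack_floor between 0.005 and 0.013 m or z of board_green in the frame of rack_floor between 0.033 and 0.041 m or z of board_green in the frame of rack_floor between 0.061 and 0.069 m) and linear speed of board_green below 0.03 m/s and contact force between the fingers and board_green below 0.1 N), for 0.2 s.
At the end, for the whole second after the job is handed in: Each board present lies flat in the rack, released, within 20 mm of its centre and 0.25 rad of its long axis; white, yellow, red, green from below, the lowest on the floor, exactly one card between each two (heights within 4 mm); trigger back at rest (under 0.05 rad) (all of step 2 and all of step 4 and all of step 6 and all of step 8 and z of each of board_yellow, board_red, board_green in the frame of board_white above 0.02 m and z of each of board_red, board_green in the frame of board_yellow above 0.02 m and z of board_green in the frame of board_red above 0.02 m and value of joint trigger below 0.05 rad); the robot touches nothing.
It fails at once if the mug is disturbed (moved more than 40 mm) (distance of mug from where it was at the start of the episode above 0.04 m).
It fails at once if the paint jar is disturbed (moved more than 40 mm) (distance of paint_jar from where it was at the start of the episode above 0.04 m).
It fails at once if the brush is disturbed (moved more than 40 mm) (distance of brush from where it was at the start of the episode above 0.04 m).
Of board_white, board_yellow, board_red, board_green only 2 to 3 are there at a start; the rules pass over those that are not, and their reading is None.
At some moment in a run one of board_white, board_yellow, board_red, board_green may be knocked a few centimetres aside while the robot is not near it.
Once in a run the grip may slacken for a moment while it holds something.
It also fails if it takes over 210 s, if anything falls off the work surface, if the arm or the gripper's body presses on something with over 40 N, if the wrist force passes 120 N, or if a joint passes its speed limit or range.

## Working session

There is one attempt and no reset: what is moved stays moved. The work goes in short steps, Python scripts to look and compute and a tool call to move; the robot and the scene stay as the last step left them, time stands still between calls to the robot, and variables do not carry over. Pictures are saved under pics/ and viewed, at most 14 in all, crops included, and the job is handed in when it is done.

Besides the shell and the picture viewer there is one more tool, called after ">>>" as a command line: name --argument value ..., lists and objects as JSON in quotes. send_rows: Moves the arm, as the interface text tells. Its arguments: {"type":"object","properties":{"series":{"type":"array"}},"required":["series"]}

```bash
mkdir -p pics; python3 - <<'E'
from bench import monitor,get_image,camera_info
import cv2,numpy as np
for n in ["top","side"]:
    cv2.imwrite(f"pics/{n}0.png",get_image(n)[:,:,::-1]); c=camera_info(n)
    print(n,np.array(c["intrinsics"]).round(1).tolist(),np.array(c["R"]).round(4).tolist(),np.array(c["t"]).round(1).tolist())
s=monitor.read_state();print(s)
c=camera_info("wrist");print(c)
E
```

```text
top [[430.5, 0.0, 318.2], [0.0, 430.5, 204.3], [0.0, 0.0, 1.0]] [[-0.0222, -0.9997, 0.0042], [-0.9876, 0.0212, -0.1553], [0.1552, -0.0076, -0.9879]] [14.6, 570.0, 1232.7]
side [[386.9, 0.0, 320.8], [0.0, 386.9, 195.7], [0.0, 0.0, 1.0]] [[0.7689, -0.6393, -0.0142], [-0.4606, -0.5383, -0.7058], [0.4435, 0.5492, -0.7083]] [-417.6, 356.2, 994.5]
{'clock': 0.1, 'joints': array([ 1.46461973e+00,  3.85450475e-01,  6.75616805e-03, -4.47162470e-04,
       -1.19398922e+00, -2.58613567e-01]), 'joint_vel': array([ 0.00099045, -0.00278139,  0.00311003,  0.00267193,  0.00024572,
       -0.00104921]), 'joint_efforts': array([-8.05373857e-04, -3.93318486e+01,  1.88930619e+01,  4.19797897e+00,
       -2.57411564e-03,  4.66714795e-06]), 'position': array([222.75709882, 583.39381442, 230.34430703]), 'ee_rot': array([ 9.83396660e-01, -1.81466456e-01, -1.35364437e-04,  9.56685651e-04]), 'contact_force': array([ 0.43914655, -0.70403015, -0.55267345]), 'wrist_torque': array([-3.79475256e-05,  8.84583945e-03, -5.23135350e-02]), 'grasp_force': 0.0, 'gripper_width': 85.41816040833986}
{'intrinsics': array([[309.70691629,   0.        , 321.28221981],
       [  0.        , 309.70691629, 203.87495627],
       [  0.        ,   0.        ,   1.        ]]), 'R': array([[-0.35635248, -0.93435031,  0.00154956],
       [-0.89407704,  0.34147335,  0.28986582],
       [-0.27136535,  0.10190898, -0.95706604]]), 't': array([624.19838196, -37.9382539 , 379.0907993 ])}
```

View pics/top0.png

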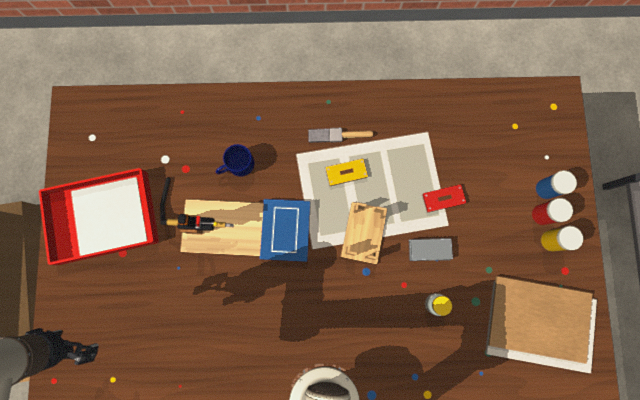

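View pics/side0.png

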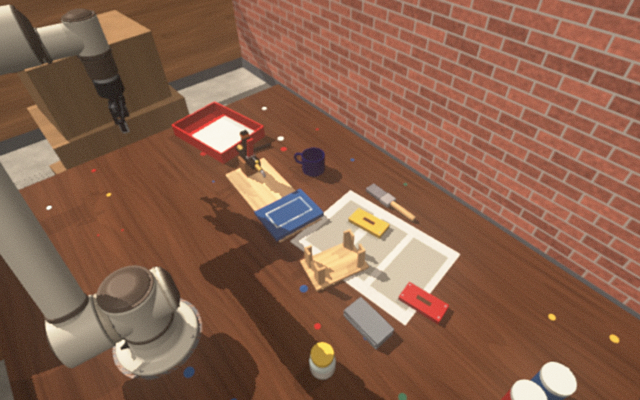

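The top view shows only the yellow (347,172) and red (444,197) boards. It also shows the card pile (430,250), rack (365,232), bench (285,230), gun (200,222), mug (238,158), jar (440,305) and brush (340,134). White and green are absent.

```bash
cat > h.py <<'E'
from bench import monitor,get_image,camera_info
import cv2,numpy as np
from scipy.spatial.transform import Rotation as Ro
def ray(n,uv,z,c=None):
    c=c or camera_info(n); K,R,t=[np.array(c[k]) for k in("intrinsics","R","t")]
    uv=np.atleast_2d(np.array(uv,float)); p=(uv-K[:2,2])/K[0,0]
    if n=="wrist":
        r=np.linalg.norm(p,axis=1)+1e-9; d=np.c_[p*(np.sin(r)/r)[:,None],np.cos(r)]
    else: d=np.c_[p,np.ones(len(p))]
    d=d@R; o=-R.T@t
    return (o+d*((z-o[2])/d[:,2])[:,None])[:,:2]
HSV=dict(yellow=((20,140,120),(32,255,255)),red=((172,150,90),(180,255,255)),grey=((85,0,80),(135,70,190)),blue=((100,130,70),(118,255,255)),wood=((10,50,140),(22,150,255)),outline=((0,0,170),(180,60,255)))
def blobs(im,col,amin=150,roi=None):
    hsv=cv2.cvtColor(im,cv2.COLOR_RGB2HSV); m=cv2.inRange(hsv,*map(np.array,HSV[col]))
    if col=="red": m|=cv2.inRange(hsv,np.array((0,150,90)),np.array((6,255,255)))
    if roi: k=np.zeros_like(m); k[roi[1]:roi[3],roi[0]:roi[2]]=255; m&=k
    return [c[:,0,:] for c in cv2.findContours(m,cv2.RETR_EXTERNAL,cv2.CHAIN_APPROX_NONE)[0] if cv2.contourArea(c)>=amin]
def rect(n,c,z,ci=None):
    (x,y),(w,h),a=cv2.minAreaRect(ray(n,c,z,ci).astype(np.float32))
    if w<h: w,h,a=h,w,a+90
    a=(a+90)%180-90
    return [round(float(v),1) for v in (x,y,w,h,a)]  # centre, long, short, yaw of long side (deg)
E
python3 - <<'E'
from h import *
im=get_image("top")
c=camera_info("top");print("cam",(-c["R"].T@c["t"]).round())
for col,z,roi in [("yellow",18,(300,140,480,230)),("red",18,(400,170,480,220)),("grey",30,(400,230,470,270)),("blue",30,(240,190,320,270)),("wood",12,(335,190,400,270)),("wood",0,(170,190,320,270)),("outline",30,(265,202,305,258)),("blue",60,(200,130,280,190))]:
    for b in blobs(im,col,60,roi): print(col,b.min(0),b.max(0),rect("top",b,z))
print("jar",ray("top",[440,305],80),"brush",ray("top",[[310,134],[372,134]],0),"flag?",ray("top",[[190,222]],112))
print("gun grip top",ray("top",[[170,222],[215,224],[232,228]],100))
crop=cv2.resize(im[120:280,150:480],None,fx=2.4,fy=2.4,interpolation=cv2.INTER_CUBIC);cv2.imwrite("pics/crop1.png",crop[:,:,::-1])
E
```

```text
cam [ 372.   12. 1306.]
yellow [326 159] [367 185] [674.1, -85.9, 120.7, 59.9, -77.7]
red [423 184] [466 211] [586.0, -381.1, 123.6, 61.6, -77.9]
blue [260 199] [309 260] [499.1, 102.5, 178.9, 137.1, -4.2]
wood [339 202] [386 263] [489.9, -129.1, 175.0, 121.7, -13.5]
wood [180 199] [262 255] [514.5, 297.4, 242.1, 163.6, 85.9]
outline [271 207] [298 252] [499.7, 103.9, 135.3, 75.7, -4.2]
jar [[ 273.57964904 -330.24984502]] brush [[ 802.00623657   22.7746996 ]
 [ 797.94657287 -172.72189615]] flag? [[517.35556088 361.01785095]]
gun grip top [[520.03437011 420.72038112]
 [511.63159426 294.16560036]
 [499.29546514 246.2928006 ]]
```

View pics/crop1.png

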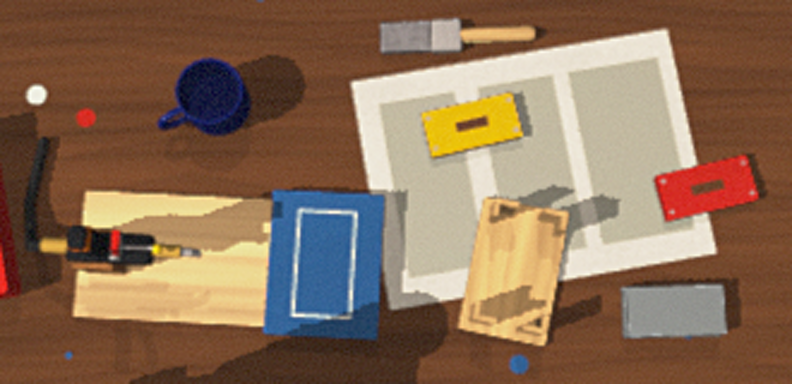

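>>> send_rows --series '[[[0, 0, -8], [0, 0, 0.1416], 85], [[0, 0, -8], [0, 0, 0.1416], 85], [[0, 0, -8], [0, 0, 0.1416], 85], [[0, 0, -8], [0, 0, 0.1416], 85], [[0, 0, -8], [0, 0, 0.1416], 85], [[0, 0, -8], [0, 0, 0.1416], 85], [[0, 0, -8], [0, 0, 0.1416], 85]]'

```text
clock: 0.85
position: [222.8, 583.7, 287.2]
ee_rot: [0.777, -0.63, 0.0, 0.0]
contact_force: [-0.5, 0.0, 0.4]
gripper_width: 85.0
grasp_force: 0.0
```

>>> send_rows --series '[[[46, -13.4, 0], [0, 0, 0], 85], [[46, -13.4, 0], [0, 0, 0], 85], [[46, -13.4, 0], [0, 0, 0], 85], [[46, -13.4, 0], [0, 0, 0], 85], [[46, -13.4, 0], [0, 0, 0], 85], [[46, -13.4, 0], [0, 0, 0], 85], [[46, -13.4, 0], [0, 0, 0], 85], [[46, -13.4, 0], [0, 0, 0], 85]]'

```text
clock: 1.65
position: [406.4, 245.3, 287.3]
ee_rot: [0.779, -0.627, -0.0, -0.0]
contact_force: [0.8, -0.4, -0.3]
gripper_width: 85.5
grasp_force: 0.0
```

>>> send_rows --series '[[[46, -13.4, 0], [0, 0, 0], 85], [[46, -13.4, 0], [0, 0, 0], 85], [[46, -13.4, 0], [0, 0, 0], 85], [[46, -13.4, 0], [0, 0, 0], 85], [[46, -13.4, 0], [0, 0, 0], 85], [[46, -13.4, 0], [0, 0, 0], 85], [[46, -13.4, 0], [0, 0, 0], 85], [[0, 0, 0], [0, 0, 0], 85]]'

```text
clock: 2.45
position: [567.8, -51.8, 285.9]
ee_rot: [0.777, -0.63, -0.0, 0.001]
contact_force: [-0.4, 0.7, 0.4]
gripper_width: 85.0
grasp_force: 0.0
```

```bash
cat >> h.py <<'E'
def go(x,y,z,psi):  # deltas from the measured pose; shifts in tool axes at the FINAL yaw, turn in rad
    s=monitor.read_state(); R=Ro.from_quat(s["ee_rot"]).as_matrix(); p=s["position"]
    cur=np.degrees(np.arctan2(R[1,0],R[0,0])); th=(cur-psi+180)%360-180
    a=np.radians(psi); d=np.array([x,y,z])-p
    print("at",p.round(1),"yaw",cur.round(1),"tilt",np.degrees(np.arccos(-R[2,2])).round(2),"F",s["contact_force"].round(1),"w",round(s["gripper_width"],1),"t",round(s["clock"],1))
    print("shift",round(d[0]*np.cos(a)+d[1]*np.sin(a),1),round(d[0]*np.sin(a)-d[1]*np.cos(a),1),round(-d[2],1),"turn",round(np.radians(th),3))
E
python3 - <<'E'
from h import *
go(674,-86,60,-77.7)
c=camera_info("wrist"); im=get_image("wrist"); cv2.imwrite("pics/w1.png",im[:,:,::-1]); np.save("w1.npy",im)
for col,z in [("yellow",18),("red",18),("grey",30),("blue",30),("wood",12)]:
    for b in blobs(im,col,300): print(col,b.min(0),b.max(0),rect("wrist",b,z,c))
E
```

```text
at [567.8 -51.8 285.9] yaw -78.1 tilt 0.12 F [-0.4  0.7  0.4] w 85.0 t 2.5
shift 56.1 -96.5 225.9 turn -0.006
yellow [227  85] [272 173] [671.5, -84.0, 118.4, 61.2, -77.8]
yellow [551  20] [579  55] [217.2, -364.3, 72.2, 60.7, 76.4]
blue [278 226] [411 326] [497.2, 104.9, 178.2, 138.4, -4.2]
wood [315 316] [373 346] [468.6, 226.0, 86.7, 71.6, -3.8]
wood [273 306] [315 344] [551.1, 225.4, 81.1, 69.1, 86.7]
wood [319  61] [457 186] [474.2, -129.7, 192.7, 114.5, -13.5]
wood [166  59] [186 125] [793.3, -119.8, 97.5, 20.6, 89.9]
```

View pics/w1.png

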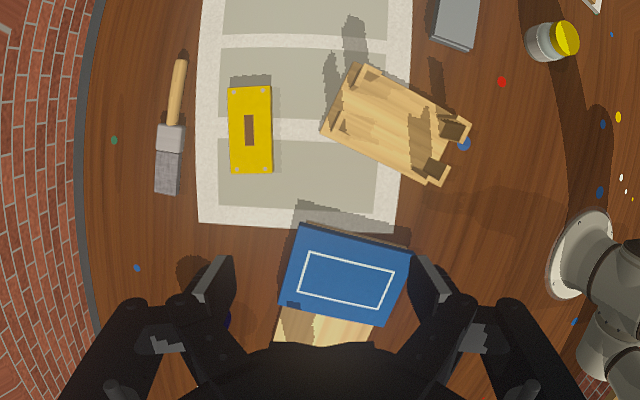

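The wrist view shows the yellow board at (250,130), the rack at (395,125), the bench at (350,275) and the card pile at (452,22), all clear. Next I move down over the yellow board and fit the rack's near edges.

>>> send_rows --series '[[[9, -16, 25], [0, 0, -0.006], 80], [[9, -16, 25], [0, 0, 0], 80], [[9, -16, 25], [0, 0, 0], 80], [[9, -16, 25], [0, 0, 0], 80], [[9, -16, 25], [0, 0, 0], 80], [[9.5, -15.5, 25], [0, 0, 0], 80], [[0, 0, 20], [0, 0, 0], 80], [[0, 0, 0], [0, 0, 0], 80]]'

```text
clock: 3.3
position: [669.0, -78.6, 113.2]
ee_rot: [0.781, -0.625, -0.003, 0.002]
contact_force: [-0.2, -0.3, -0.5]
gripper_width: 79.8
grasp_force: 0.0
```

```bash
python3 - <<'E'
from h import *
go(672.5,-85,2,-77.7)
im=cv2.cvtColor(cv2.imread("pics/top0.png"),cv2.COLOR_BGR2RGB)
b=max(blobs(im,"wood",300,(335,190,400,270)),key=len)
h=cv2.convexHull(ray("top",b,12).astype(np.float32)); p=cv2.approxPolyDP(h,4,True)[:,0];print("top",p.round().tolist())
im=get_image("wrist");c=camera_info("wrist");cv2.imwrite("pics/w2.png",im[:,:,::-1])
print("wcam",(-c["R"].T@c["t"]).round())
for col,z in [("wood",12),("grey",30),("yellow",18)]:
  for b in blobs(im,col,300):
    h=cv2.convexHull(ray("wrist",b,z,c).astype(np.float32)); p=cv2.approxPolyDP(h,3,True)[:,0];print(col,rect("wrist",b,z,c),p.round().tolist())
im=get_image("top")
for b in blobs(im,"grey",60,(380,220,490,280))+blobs(im,"grey",60): print("g",rect("top",b,30))
hs=cv2.cvtColor(im,cv2.COLOR_RGB2HSV); print(hs[250,430],hs[247,420])
E
```

```text
at [669.  -78.6 113.2] yaw -77.3 tilt 0.47 F [-0.2 -0.3 -0.5] w 79.8 t 3.3
shift 7.0 -2.0 111.2 turn 0.007
top [[580.0, -101.0], [453.0, -58.0], [418.0, -60.0], [395.0, -166.0], [559.0, -204.0], [580.0, -129.0]]
wcam [ 687. -150.  258.]
wood [484.4, -139.7, 168.9, 127.3, -12.8] [[561.0, -181.0], [580.0, -97.0], [417.0, -61.0], [400.0, -130.0], [433.0, -175.0], [466.0, -200.0], [494.0, -207.0]]
wood [797.1, -118.9, 99.6, 16.8, -89.7] [[795.0, -169.0], [804.0, -167.0], [804.0, -81.0], [803.0, -71.0], [799.0, -69.0], [789.0, -77.0], [789.0, -159.0]]
yellow [674.6, -83.8, 119.1, 59.9, -77.7] [[716.0, -135.0], [691.0, -20.0], [634.0, -32.0], [658.0, -147.0]]
[ 30  10 134] [ 24   9 138]
```

View pics/w2.png

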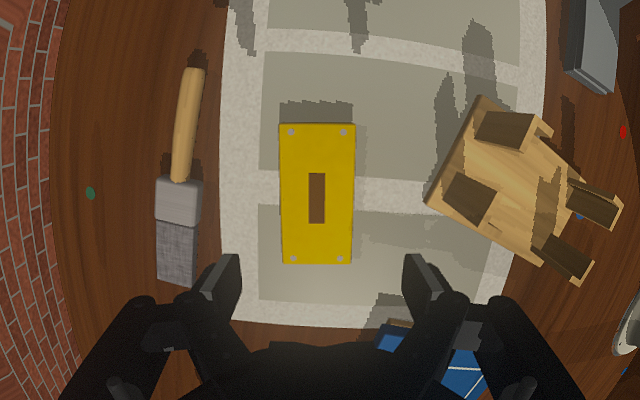

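Yellow is clear at image centre and the brush is to the left, out of the way. The rack is about (488,-132) with yaw -12.4°.

```bash
python3 -c "
from h import *
go(674,-84.5,2,-77.7)"
```

```text
at [671.3 -78.9 117.7] yaw -77.3 tilt 0.03 F [ 0.2 -0.9  1.4] w 80.2 t 3.4
shift 6.0 -1.4 115.7 turn 0.008
```

>>> send_rows --series '[[[3, -1, 30], [0, 0, 0.004], 80], [[3, -0.5, 30], [0, 0, 0.004], 80], [[0, 0, 30], [0, 0, 0], 80], [[0, 0, 15], [0, 0, 0], 80], [[0, 0, 10], [0, 0, 0], 80], [[0, 0, 0], [0, 0, 0], 80], [[0, 0, 0], [0, 0, 0], 50], [[0, 0, 0], [0, 0, 0], 50]]'

```text
clock: 4.2
position: [676.1, -85.2, 5.1]
ee_rot: [0.778, -0.628, 0.002, -0.001]
contact_force: [0.5, -0.4, 1.0]
gripper_width: 57.8
grasp_force: 65.4
```

>>> send_rows --series '[[[0, 0, 0], [0, 0, 0], 50], [[0, 0, 0], [0, 0, 0], 50], [[0, 0, 0], [0, 0, 0], 50], [[0, 0, 0], [0, 0, 0], 50]]'

```text
clock: 4.6
position: [676.0, -85.2, 4.7]
ee_rot: [0.778, -0.628, 0.002, -0.001]
contact_force: [-0.4, 0.9, 6.5]
gripper_width: 58.3
grasp_force: 66.2
```

>>> send_rows --series '[[[0, 0, -25], [0, 0, 0], 50], [[0, 0, -30], [0, 0, 0], 50], [[0, 0, -30], [0, 0, 0], 50], [[0, 0, -30], [0, 0, 0], 50], [[0, 0, -30], [0, 0, 0], 50], [[0, 0, 0], [0, 0, -0.142], 50], [[0, 0, 0], [0, 0, -0.142], 50], [[0, 0, 0], [0, 0, -0.142], 50]]'

```text
clock: 5.4
position: [673.9, -85.3, 147.6]
ee_rot: [0.895, -0.447, -0.0, -0.0]
contact_force: [-0.1, -0.8, -1.8]
gripper_width: 58.4
grasp_force: 65.5
```

>>> send_rows --series '[[[0, 0, 0], [0, 0, -0.142], 50], [[0, 0, 0], [0, 0, -0.142], 50], [[0, 0, 0], [0, 0, -0.142], 50], [[0, 0, 0], [0, 0, -0.142], 50], [[0, 0, 0], [0, 0, -0.142], 50], [[0, 0, 0], [0, 0, -0.142], 50], [[0, 0, 0], [0, 0, 0], 50]]'

```text
clock: 6.1
position: [673.9, -85.4, 147.2]
ee_rot: [0.999, -0.04, -0.0, -0.0]
contact_force: [-0.2, -0.0, -0.5]
gripper_width: 58.2
grasp_force: 65.4
```

```bash
python3 -c "
from h import *
go(498.7,103.7,150,-4.2)"
```

```text
at [673.9 -85.4 147.2] yaw -4.6 tilt 0.03 F [-0.2 -0.  -0.5] w 58.2 t 6.1
shift -188.6 -175.7 -2.8 turn -0.007
```

>>> send_rows --series '[[[-31.5, -29.5, 0], [0, 0, -0.007], 50], [[-31.5, -29.5, 0], [0, 0, 0], 50], [[-31.5, -29.5, 0], [0, 0, 0], 50], [[-31.5, -29.5, 0], [0, 0, 0], 50], [[-31.5, -29, 0], [0, 0, 0], 50], [[-31, -29, 0], [0, 0, 0], 50], [[0, 0, 0], [0, 0, 0], 50], [[0, 0, 0], [0, 0, 0], 50]]'

```text
clock: 6.9
position: [499.0, 104.9, 147.9]
ee_rot: [0.999, -0.037, 0.001, -0.0]
contact_force: [0.5, -0.3, -0.9]
gripper_width: 57.9
grasp_force: 65.5
```

```bash
python3 - <<'E'
from h import *
go(498.7,103.7,34,-4.2)
im=get_image("wrist");c=camera_info("wrist");cv2.imwrite("pics/w3.png",im[:,:,::-1])
z=monitor.read_state()["position"][2]
for b in blobs(im,"yellow",300): print(rect("wrist",b,z+14,c))
for b in blobs(im,"blue",300): print("b",rect("wrist",b,30,c))
im=get_image("top")
for b in blobs(im,"yellow",100,(240,130,400,280)): print("top",rect("top",b,z+14))
for b in blobs(im,"red",100,(380,130,500,280)): print("red",rect("top",b,18))
E
```

```text
at [499.  104.9 147.9] yaw -4.2 tilt 0.07 F [ 0.5 -0.3 -0.9] w 57.9 t 6.9
shift -0.2 1.3 113.9 turn 0.0
[392.0, -155.6, 50.6, 30.6, 72.1]
[505.1, 104.4, 105.0, 58.6, -4.3]
b [553.5, 100.5, 65.0, 13.8, 85.8]
b [519.5, 103.4, 137.6, 134.9, 85.7]
top [463.4, 104.2, 58.5, 47.8, 88.7]
red [587.0, -380.9, 124.5, 62.9, -78.7]
```

View pics/w3.png

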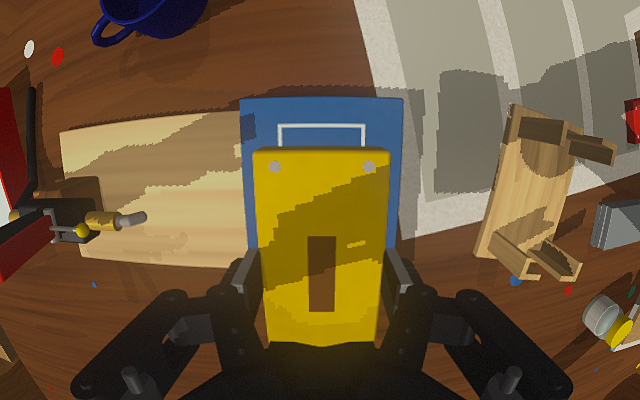

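The board is held squarely over the outline. Lower it and release.

>>> send_rows --series '[[[0, 1, 30], [0, 0, 0], 50], [[0, 0, 30], [0, 0, 0], 50], [[0, 0, 25], [0, 0, 0], 50], [[0, 0, 15], [0, 0, 0], 50], [[0, 0, 9], [0, 0, 0], 50], [[0, 0, 5], [0, 0, 0], 50], [[0, 0, 0], [0, 0, 0], 50], [[0, 0, 0], [0, 0, 0], 50]]'

```text
clock: 7.8
position: [499.9, 102.4, 34.7]
ee_rot: [0.999, -0.037, 0.0, 0.0]
contact_force: [-2.2, -2.6, 7.0]
gripper_width: 58.0
grasp_force: 66.2
```

>>> send_rows --series '[[[0, 0, 0], [0, 0, 0], 80], [[0, 0, 0], [0, 0, 0], 80], [[0, 0, 0], [0, 0, 0], 80], [[0, 0, -10], [0, 0, 0], 80], [[0, 0, -40], [0, 0, 0], 85], [[0, 0, -45], [0, 0, 0], 85], [[0, 0, -45], [0, 0, 0], 85], [[0, 0, -45], [0, 0, 0], 85]]'

```text
clock: 8.6
position: [498.9, 103.0, 221.0]
ee_rot: [0.999, -0.036, 0.0, -0.0]
contact_force: [0.6, -0.1, -0.1]
gripper_width: 85.1
grasp_force: 0.0
```

>>> send_rows --series '[[[0, 0, -45], [0, 0, 0], 85], [[0, 0, -20], [0, 0, 0], 85], [[0, 0, 0], [0, 0, 0], 85], [[0, 0, 0], [0, 0, 0], 85]]'

```text
clock: 9.0
position: [498.8, 103.1, 283.6]
ee_rot: [0.999, -0.037, 0.0, -0.0]
contact_force: [0.1, 0.2, 0.1]
gripper_width: 84.7
grasp_force: 0.0
```

```bash
python3 - <<'E'
from h import *
go(498.7+.0732*248,103.7+.9973*248,148,-4.2)
im=get_image("wrist");c=camera_info("wrist");cv2.imwrite("pics/w4.png",im[:,:,::-1])
for b in blobs(im,"yellow",100): print(b.mean(0).round(),rect("wrist",b,48,c))
for b in blobs(im,"blue",300): print("b",rect("wrist",b,30,c))
E
```

```text
at [498.8 103.1 283.6] yaw -4.2 tilt 0.05 F [0.1 0.2 0.1] w 84.7 t 9.0
shift -0.1 -248.6 135.6 turn 0.0
[572. 290.] [244.7, -363.0, 75.9, 57.0, 78.3]
[167. 184.] [501.3, 316.1, 46.8, 19.3, -87.2]
[322. 170.] [498.0, 102.5, 117.2, 59.0, -4.2]
b [434.8, 109.8, 136.9, 53.2, 87.2]
b [567.4, 114.6, 107.5, 38.2, 86.1]
```

View pics/w4.png

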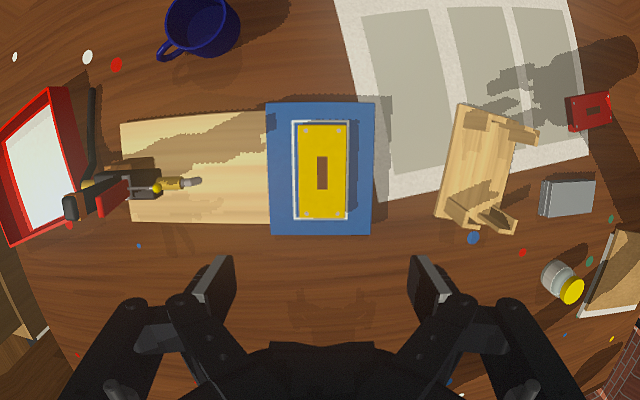

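Yellow lies squarely inside the outline at (322,170), and the gun is at left (70–190,190). On to the trigger.

>>> send_rows --series '[[[0, -41, 0], [0, 0, 0], 85], [[0, -41, 0], [0, 0, 0], 85], [[0, -41, 0], [0, 0, 0], 85], [[0, -41, 0], [0, 0, 0], 85], [[0, -41, 0], [0, 0, 0], 85], [[0, -43.5, 0], [0, 0, 0], 85], [[0, 0, 0], [0, 0, 0], 85], [[0, 0, 0], [0, 0, 0], 85]]'

```text
clock: 9.85
position: [516.6, 351.3, 280.6]
ee_rot: [0.999, -0.036, -0.002, 0.002]
contact_force: [0.2, -1.1, -0.3]
gripper_width: 85.2
grasp_force: 0.0
```

```bash
python3 - <<'E'
from h import *
go(498.7+.0732*248,103.7+.9973*248,148,-4.2)
im=get_image("wrist");cv2.imwrite("pics/w5.png",im[:,:,::-1])
E
```

```text
at [516.6 351.3 280.6] yaw -4.1 tilt 0.29 F [ 0.2 -1.1 -0.3] w 85.2 t 9.8
shift 0.3 0.2 132.6 turn 0.002
```

View pics/w5.png

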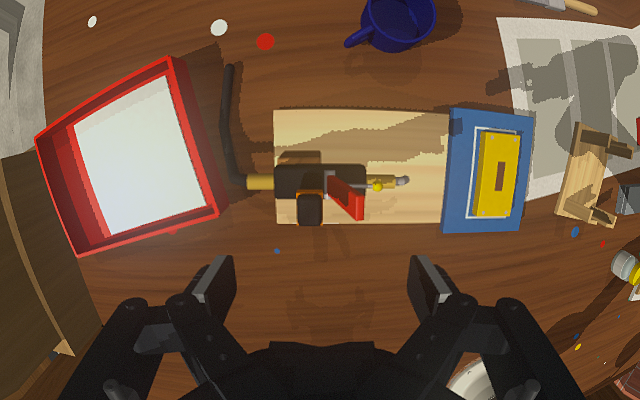

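The wrist view shows the grip top at (310,208) and the red trigger at (348,198), between the fingers. I'll check their position along the stand.

```bash
python3 - <<'E'
from h import *
a=np.radians(-4.2);X=np.array([np.cos(a),np.sin(a)]);Y=np.array([-np.sin(a),np.cos(a)])
o=np.array([498.7,103.7])
for uv,z in [([310,217],198),([297,222],198),([322,222],198),([361,217],190),([355,222],190)]:
    p=ray("wrist",uv,z)[0]-o; print(uv,(p@X).round(1),(p@Y).round(1))
go(498.7+.0732*243,103.7+.9973*243,148,-4.2)
E
```

```text
[310, 217] -5.9 256.1
[297, 222] -10.0 266.3
[322, 222] -10.0 246.8
[361, 217] -8.7 215.4
[355, 222] -13.0 220.1
at [516.8 350.5 281.5] yaw -4.2 tilt 0.22 F [-0.1 -1.4  0.3] w 85.0 t 9.9
shift 0.0 4.4 133.5 turn 0.001
```

>>> send_rows --series '[[[0, 4.5, 10], [0, 0, 0], 85], [[0, 0, 30], [0, 0, 0], 85], [[0, 0, 35], [0, 0, 0], 85], [[0, 0, 35], [0, 0, 0], 85], [[0, 0, 22], [0, 0, 0], 85], [[0, 0, 0], [0, 0, 0], 85], [[0, -3.5, 0], [0, 0, 0], 60], [[0, -3.5, 0], [0, 0, 0], 20]]'

```text
clock: 10.7
position: [518.4, 353.0, 153.6]
ee_rot: [0.999, -0.037, 0.001, -0.0]
contact_force: [-0.2, -2.9, 3.1]
gripper_width: 58.6
grasp_force: 1.8
```

>>> send_rows --series '[[[0, 0, 0], [0, 0, 0], 20], [[0, 0, 0], [0, 0, 0], 20], [[0, 0, 0], [0, 0, 0], 20], [[0, 0, 0], [0, 0, 0], 20]]'

```text
clock: 11.1
position: [518.3, 355.3, 153.6]
ee_rot: [0.999, -0.035, 0.002, -0.001]
contact_force: [-0.9, 3.2, 5.4]
gripper_width: 29.6
grasp_force: 62.7
```

```bash
python3 - <<'E'
from h import *
go(498.7+.0732*250,103.7+.9973*250,148,-4.2); s=monitor.read_state(); print(s["grasp_force"],s["joint_vel"].round(3))
im=get_image("wrist");cv2.imwrite("pics/w6.png",im[:,:,::-1])
E
```

```text
at [518.3 355.3 153.6] yaw -4.1 tilt 0.24 F [-0.9  3.2  5.4] w 29.6 t 11.1
shift -1.2 2.3 5.6 turn 0.003
62.67407298088074 [ 0.001  0.001  0.001 -0.    -0.001 -0.   ]
```

View pics/w6.png

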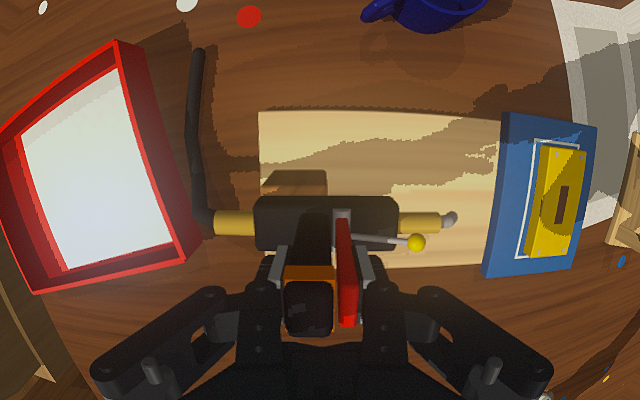

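The trigger is pressed upright against the grip, the flag is raised, and the yellow board is still on the bench. I'll hold, release and lift.

>>> send_rows --series '[[[0, 0, 0], [0, 0, 0], 20], [[0, 0, 0], [0, 0, 0], 20], [[0, 0, 0], [0, 0, 0], 20], [[0, 0, 0], [0, 0, 0], 20], [[0, 0, 0], [0, 0, 0], 20], [[0, 0, 0], [0, 0, 0], 20], [[0, 0, 0], [0, 0, 0], 20], [[0, 0, 0], [0, 0, 0], 85]]'

```text
clock: 11.95
position: [517.6, 353.5, 151.8]
ee_rot: [0.999, -0.036, 0.0, -0.0]
contact_force: [0.5, -3.1, -2.7]
gripper_width: 43.0
grasp_force: 1.6
```

>>> send_rows --series '[[[0, 3, 0], [0, 0, 0], 85], [[0, 4, 0], [0, 0, 0], 85], [[0, 0, 0], [0, 0, 0], 85], [[0, 0, 0], [0, 0, 0], 85], [[0, 0, -30], [0, 0, 0], 85], [[0, 0, -40], [0, 0, 0], 85], [[0, 0, -40], [0, 0, 0], 85], [[0, 0, -20], [0, 0, 0], 85]]'

```text
clock: 12.75
position: [518.3, 347.6, 286.2]
ee_rot: [0.999, -0.036, 0.003, -0.003]
contact_force: [0.4, -0.7, 0.6]
gripper_width: 85.0
grasp_force: 0.0
```

>>> send_rows --series '[[[0, 40, 0], [0, 0, 0], 85], [[0, 40, 0], [0, 0, 0], 85], [[0, 40, 0], [0, 0, 0], 85], [[0, 40, 0], [0, 0, 0], 85], [[0, 40, 0], [0, 0, 0], 85], [[0, 42, 0], [0, 0, 0], 85], [[0, 0, 0], [0, 0, 0], 85], [[0, 0, 0], [0, 0, 0], 85]]'

```text
clock: 13.55
position: [499.6, 104.6, 281.9]
ee_rot: [0.999, -0.037, 0.001, -0.001]
contact_force: [0.5, -0.3, 0.3]
gripper_width: 85.0
grasp_force: 0.0
```

```bash
python3 - <<'E'
from h import *
im=get_image("wrist");c=camera_info("wrist")
for b in blobs(im,"yellow",100): print(b.mean(0).round(),rect("wrist",b,48,c))
im=get_image("top")
for b in blobs(im,"red",100,(380,130,500,280)): print("red",rect("top",b,18))
go(498.5,103,34,-4.2)
E
```

```text
[573. 290.] [247.9, -362.4, 76.3, 56.6, 75.7]
[167. 186.] [501.5, 319.1, 46.3, 20.3, -86.0]
[323. 172.] [498.8, 103.8, 117.1, 58.8, -4.1]
red [586.4, -381.1, 122.6, 60.3, -78.6]
at [499.7 105.8 281.5] yaw -4.2 tilt 0.06 F [ 0.3 -0.1  0.5] w 85.0 t 13.7
shift -1.0 2.9 247.5 turn 0.001
```

>>> send_rows --series '[[[-1, 2, 40], [0, 0, 0], 80], [[0, 0, 45], [0, 0, 0], 80], [[0, 0, 45], [0, 0, 0], 80], [[0, 0, 45], [0, 0, 0], 80], [[0, 0, 40], [0, 0, 0], 80], [[0, 0, 22], [0, 0, 0], 80], [[0, 0, 11], [0, 0, 0], 80], [[0, 0, 0], [0, 0, 0], 80]]'

```text
clock: 14.45
position: [497.8, 103.8, 32.0]
ee_rot: [0.999, -0.036, -0.001, 0.001]
contact_force: [-0.6, 0.4, 0.7]
gripper_width: 80.1
grasp_force: 0.0
```

>>> send_rows --series '[[[0, 0, 0], [0, 0, 0], 50], [[0, 0, 0], [0, 0, 0], 50], [[0, 0, 0], [0, 0, 0], 50], [[0, 0, 0], [0, 0, 0], 50], [[0, 0, 0], [0, 0, 0], 50]]'

```text
clock: 14.95
position: [499.7, 104.1, 35.2]
ee_rot: [0.999, -0.036, 0.002, -0.001]
contact_force: [-2.0, 2.4, 8.0]
gripper_width: 58.2
grasp_force: 64.9
```

>>> send_rows --series '[[[0, 0, -20], [0, 0, 0], 50], [[0, 0, -30], [0, 0, 0], 50], [[0, 0, -30], [0, 0, 0], 50], [[0, 0, -30], [0, 0, 0], 50], [[0, 0, -10], [0, 0, 0], 50], [[0, 0, 0], [0, 0, 0.07], 50], [[0, 0, 0], [0, 0, 0.073], 50], [[0, 0, 0], [0, 0, 0], 50]]'

```text
clock: 15.75
position: [497.6, 102.9, 152.7]
ee_rot: [0.994, -0.108, -0.001, 0.0]
contact_force: [-0.5, -1.1, -1.4]
gripper_width: 57.7
grasp_force: 64.5
```

```bash
python3 - <<'E'
from h import *
go(488,-132,155,-12.4)
E
```

```text
at [497.6 102.9 152.7] yaw -12.4 tilt 0.07 F [-0.5 -1.1 -1.4] w 57.7 t 15.8
shift 41.1 231.5 -2.3 turn 0.0
```

>>> send_rows --series '[[[7, 38.5, 0], [0, 0, 0], 50], [[7, 38.5, 0], [0, 0, 0], 50], [[7, 38.5, 0], [0, 0, 0], 50], [[7, 38.5, 0], [0, 0, 0], 50], [[7, 38.5, 0], [0, 0, 0], 50], [[6, 39, 0], [0, 0, 0], 50], [[0, 0, 0], [0, 0, 0], 50], [[0, 0, 0], [0, 0, 0], 50]]'

```text
clock: 16.55
position: [488.1, -132.4, 152.6]
ee_rot: [0.994, -0.108, -0.001, -0.0]
contact_force: [0.3, 0.6, -0.5]
gripper_width: 57.9
grasp_force: 64.6
```

```bash
python3 - <<'E'
from h import *
go(488,-132,15,-12.4)
im=get_image("wrist");cv2.imwrite("pics/w7.png",im[:,:,::-1]);c=camera_info("wrist")
go(488,-132,15,-12.4)
for b in blobs(im,"yellow",2000): print(rect("wrist",b,166,c))
E
```

```text
at [ 488.1 -132.4  152.6] yaw -12.5 tilt 0.08 F [ 0.3  0.6 -0.5] w 57.9 t 16.6
shift -0.1 -0.4 137.6 turn -0.001
at [ 488.3 -131.7  152.8] yaw -12.4 tilt 0.06 F [-0.5  0.1 -1.5] w 57.4 t 16.6
shift -0.2 0.4 137.8 turn 0.001
[493.7, -132.5, 106.7, 58.9, -12.4]
```

View pics/w7.png

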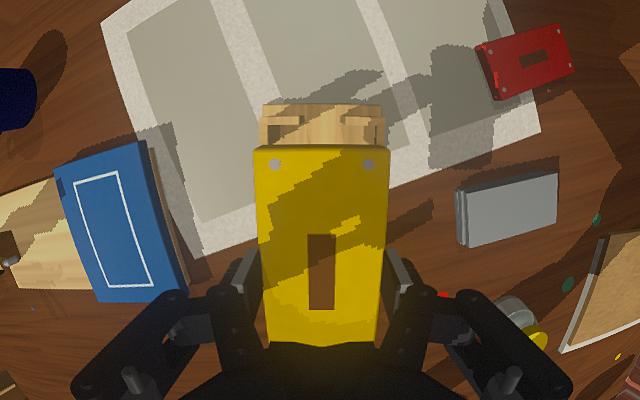

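Yellow is centred over the rack, with the far uprights symmetric about the board at columns 260–385. The red board is at (525,60) and the card pile at (510,208). Lower and release.

>>> send_rows --series '[[[0, 0, 30], [0, 0, 0], 50], [[0, 0, 30], [0, 0, 0], 50], [[0, 0, 25], [0, 0, 0], 50], [[0, 0, 20], [0, 0, 0], 50], [[0, 0, 15], [0, 0, 0], 50], [[0, 0, 11], [0, 0, 0], 50], [[0, 0, 6], [0, 0, 0], 50], [[0, 0, 0], [0, 0, 0], 50]]'

```text
clock: 17.4
position: [489.3, -130.8, 17.2]
ee_rot: [0.994, -0.107, 0.0, 0.0]
contact_force: [-1.1, 1.6, 3.5]
gripper_width: 58.4
grasp_force: 65.1
```

```bash
python3 - <<'E'
from h import *
im=cv2.cvtColor(cv2.imread("pics/w7.png"),cv2.COLOR_BGR2RGB)
print(cv2.cvtColor(im,cv2.COLOR_RGB2HSV)[[205,190,215],[510,500,540]])
go(488,-132,15,-12.4)
E
```

```text
[[ 35  12 131]
 [ 40  12 131]
 [ 38   8 129]]
at [ 489.3 -130.8   17.2] yaw -12.2 tilt 0.05 F [-1.1  1.6  3.5] w 58.4 t 17.4
shift -1.0 1.4 2.2 turn 0.003
```

>>> send_rows --series '[[[0, 0, 0], [0, 0, 0], 75], [[0, 0, 0], [0, 0, 0], 75], [[0, 0, 0], [0, 0, 0], 75], [[0, 0, 0], [0, 0, 0], 75], [[0, 0, -30], [0, 0, 0], 75], [[0, 0, -45], [0, 0, 0], 80], [[0, 0, -45], [0, 0, 0], 80], [[0, 0, -45], [0, 0, 0], 80]]'

```text
clock: 18.2
position: [488.2, -131.8, 183.0]
ee_rot: [0.994, -0.108, -0.0, 0.0]
contact_force: [0.3, 0.4, -0.4]
gripper_width: 80.0
grasp_force: 0.0
```

>>> send_rows --series '[[[0, 0, -45], [0, 0, 0], 80], [[0, 0, -45], [0, 0, 0], 80], [[0, 20, 0], [0, 0, 0], 80], [[0, 20, 0], [0, 0, 0], 80], [[0, 0, 0], [0, 0, 0], 80], [[0, 0, 0], [0, 0, 0], 80]]'

```text
clock: 18.8
position: [479.8, -170.9, 271.1]
ee_rot: [0.994, -0.108, -0.0, -0.0]
contact_force: [-0.7, -0.1, 0.3]
gripper_width: 79.9
grasp_force: 0.0
```

```bash
sed -i 's/grey=((85,0,80),(135,70,190))/grey=((15,0,100),(60,22,165))/' h.py; python3 - <<'E'
from h import *
go(488,-132,15,-12.4)
im=get_image("wrist");cv2.imwrite("pics/w8.png",im[:,:,::-1]);c=camera_info("wrist")
for col,z in [("yellow",30),("red",18),("grey",30),("wood",12)]:
    for b in blobs(im,col,400): print(col,b.min(0),b.max(0),rect("wrist",b,z,c))
im=get_image("top")
for b in blobs(im,"grey",60,(400,230,470,270)): print("g",rect("top",b,30))
E
```

```text
at [ 479.8 -170.9  271.1] yaw -12.4 tilt 0.03 F [-0.7 -0.1  0.3] w 79.9 t 18.8
shift -0.3 -39.7 256.1 turn -0.001
yellow [264 124] [313 216] [488.8, -130.5, 119.5, 60.6, -12.3]
red [603  73] [628 111] [524.8, -727.0, 74.5, 74.0, -87.3]
red [408  34] [497  98] [584.6, -375.9, 123.8, 59.9, -77.7]
grey [394 154] [483 211] [433.2, -324.3, 127.4, 61.4, 89.2]
wood [522 207] [632 311] [211.9, -646.4, 292.4, 203.6, 78.8]
wood [ 23 161] [117 258] [510.9, 302.9, 223.7, 160.2, 86.0]
wood [245 107] [334 244] [476.5, -126.9, 190.7, 116.9, -12.2]
g [430.2, -328.1, 125.4, 61.8, 88.7]
```

View pics/w8.png

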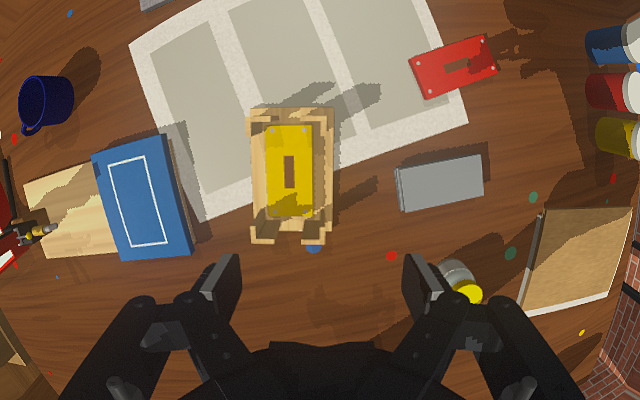

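Yellow lies within the rack at (488.8,-130.5). The card pile's top is about (431.5,-328.5) with yaw 89°. Next I fetch the top card.

>>> send_rows --series '[[[0, 0, 0], [0, 0, 0.137], 80], [[0, 0, 0], [0, 0, 0.137], 80], [[0, 0, 0], [0, 0, 0.137], 80], [[0, 0, 0], [0, 0, 0.137], 80], [[0, 0, 0], [0, 0, 0.137], 80], [[0, 0, 0], [0, 0, 0.137], 80], [[0, 0, 0], [0, 0, 0.137], 80], [[0, 0, 0], [0, 0, 0.137], 80]]'

```text
clock: 19.7
position: [480.2, -170.1, 271.0]
ee_rot: [0.791, -0.612, -0.0, 0.0]
contact_force: [0.1, 0.2, 0.1]
gripper_width: 80.3
grasp_force: 0.0
```

>>> send_rows --series '[[[0, 0, 0], [0, 0, 0.137], 80], [[0, 0, 0], [0, 0, 0.137], 80], [[39, 12, 15], [0, 0, 0], 80], [[39, 12, 15], [0, 0, 0], 80], [[39, 12, 15], [0, 0, 0], 80], [[39, 12, 15], [0, 0, 0], 80], [[0, 0, 10], [0, 0, 0], 80], [[0, 0, 0], [0, 0, 0], 80]]'

```text
clock: 20.5
position: [428.6, -325.8, 199.2]
ee_rot: [-0.701, 0.713, 0.002, -0.001]
contact_force: [-0.2, 0.1, 0.3]
gripper_width: 80.1
grasp_force: 0.0
```

```bash
python3 - <<'E'
from h import *
im=get_image("wrist");cv2.imwrite("pics/w9.png",im[:,:,::-1]);c=camera_info("wrist")
for b in blobs(im,"grey",1500): print(b.min(0),b.max(0),rect("wrist",b,30,c))
go(431.5,-328.5,17.5,-91)
E
```

```text
[287 123] [347 234] [432.3, -329.0, 119.1, 60.8, 89.7]
at [ 429.6 -325.6  200.5] yaw -90.9 tilt 0.12 F [-0.1  0.2  0.6] w 79.9 t 20.6
shift 2.9 -2.0 183.0 turn 0.002
```

View pics/w9.png

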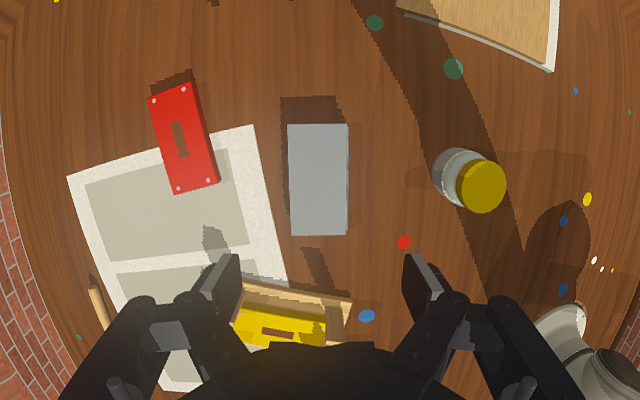

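The card pile is at (317,180), square to the fingers, and the jar at (470,180) is clear.

>>> send_rows --series '[[[3, -2.5, 40], [0, 0, -0.005], 78], [[0, 0, 45], [0, 0, 0], 78], [[0, 0, 40], [0, 0, 0], 78], [[0, 0, 30], [0, 0, 0], 78], [[0, 0, 18], [0, 0, 0], 78], [[0, 0, 10], [0, 0, 0], 78], [[0, 0, 0], [0, 0, 0], 78], [[0, 0, 0], [0, 0, 0], 78]]'

```text
clock: 21.35
position: [433.6, -328.9, 19.5]
ee_rot: [-0.704, 0.71, -0.001, 0.0]
contact_force: [0.5, -0.8, 0.2]
gripper_width: 77.9
grasp_force: 0.0
```

```bash
python3 - <<'E'
from h import *
go(432,-329,17.5,-90.5)
E
```

```text
at [ 433.6 -328.9   19.5] yaw -90.5 tilt 0.13 F [ 0.5 -0.8  0.2] w 77.9 t 21.4
shift 0.1 1.6 2.0 turn 0.0
```

>>> send_rows --series '[[[0, 1, 1.5], [0, 0, 0], 78], [[0, 0, 0], [0, 0, 0], 50], [[0, 0, 0], [0, 0, 0], 50], [[0, 0, 0], [0, 0, 0], 50], [[0, 0, 0], [0, 0, 0], 50], [[0, 0, 0], [0, 0, 0], 50], [[0, 0, 0], [0, 0, 0], 50]]'

```text
clock: 22.05
position: [432.0, -329.5, 18.3]
ee_rot: [-0.704, 0.711, -0.001, 0.0]
contact_force: [-0.4, 1.7, 5.7]
gripper_width: 58.1
grasp_force: 64.5
```

>>> send_rows --series '[[[0, 0, -20], [0, 0, 0], 50], [[0, 0, -30], [0, 0, 0], 50], [[0, 0, -40], [0, 0, 0], 50], [[0, 0, -45], [0, 0, 0], 50], [[-30, 0, 0], [0, 0, 0], 50], [[-30, 0, 0], [0, 0, 0], 50], [[0, 0, 0], [0, 0, 0], 50], [[0, 0, 0], [0, 0, 0], 50]]'

```text
clock: 22.85
position: [431.9, -268.8, 152.4]
ee_rot: [-0.704, 0.71, -0.001, 0.0]
contact_force: [0.1, 0.6, -1.1]
gripper_width: 58.4
grasp_force: 64.2
```

```bash
python3 - <<'E'
from h import *
s=monitor.read_state();print(s["grasp_force"])
go(488.5,-131,150,-12.3)
im=get_image("wrist");cv2.imwrite("pics/w10.png",im[:,:,::-1])
im=get_image("top");
print([rect("top",b,30) for b in blobs(im,"grey",60,(380,220,480,280))])
E
```

```text
64.1823935508728
at [ 431.9 -268.8  152.4] yaw -90.5 tilt 0.06 F [ 0.1  0.6 -1.1] w 58.4 t 22.9
shift 25.9 -146.7 2.4 turn -1.365
[[419.4, -267.7, 67.3, 32.6, 75.8]]
```

View pics/w10.png

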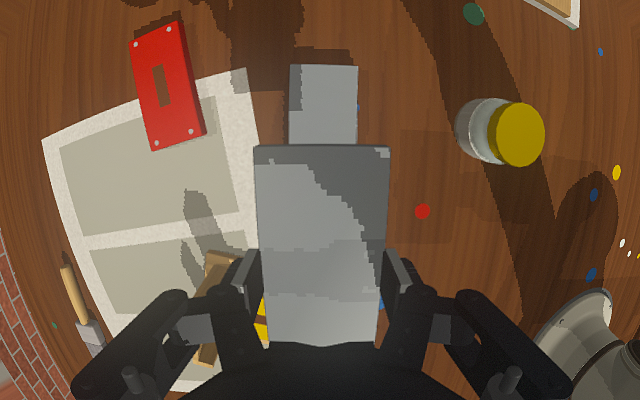

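One card is held and the rest of the pile is undisturbed at (323,105). Rotate and move it to the rack.

>>> send_rows --series '[[[0, 0, 0], [0, 0, -0.1365], 50], [[0, 0, 0], [0, 0, -0.1365], 50], [[0, 0, 0], [0, 0, -0.1365], 50], [[0, 0, 0], [0, 0, -0.1365], 50], [[0, 0, 0], [0, 0, -0.1365], 50], [[0, 0, 0], [0, 0, -0.1365], 50], [[0, 0, 0], [0, 0, -0.1365], 50], [[0, 0, 0], [0, 0, -0.1365], 50]]'

```text
clock: 23.75
position: [431.7, -270.0, 151.4]
ee_rot: [0.971, -0.24, -0.0, 0.0]
contact_force: [-0.1, -0.2, -0.6]
gripper_width: 57.6
grasp_force: 64.2
```

>>> send_rows --series '[[[0, 0, 0], [0, 0, -0.1365], 50], [[0, 0, 0], [0, 0, -0.1365], 50], [[6.5, -36.5, 0], [0, 0, 0], 50], [[6.5, -36.5, 0], [0, 0, 0], 50], [[6.5, -36.5, 0], [0, 0, 0], 50], [[6.5, -37, 0], [0, 0, 0], 50], [[0, 0, 0], [0, 0, 0], 50], [[0, 0, 0], [0, 0, 0], 50]]'

```text
clock: 24.55
position: [488.9, -131.5, 151.4]
ee_rot: [0.994, -0.107, -0.0, 0.0]
contact_force: [-0.4, -0.3, -0.3]
gripper_width: 58.2
grasp_force: 64.2
```

```bash
python3 - <<'E'
from h import *
go(488.5,-131.5,28.5,-12.3)
im=get_image("wrist");cv2.imwrite("pics/w11.png",im[:,:,::-1]);c=camera_info("wrist")
for b in blobs(im,"grey",800): print(b.min(0),b.max(0),rect("wrist",b,162,c),rect("wrist",b,20,c))
im=get_image("top");
print([rect("top",b,20) for b in blobs(im,"grey",60,(400,220,480,280))])
go(488.5,-131.5,28.5,-12.3)
E
```

```text
at [ 488.9 -131.5  151.4] yaw -12.3 tilt 0.04 F [-0.4 -0.3 -0.3] w 58.2 t 24.6
shift -0.4 0.1 122.9 turn -0.001
[263 243] [383 345] [471.2, -127.9, 63.7, 59.5, -12.1] [375.4, -106.6, 132.3, 123.6, -12.1]
[462 175] [551 244] [497.7, -233.6, 58.0, 28.5, 88.2] [430.3, -326.0, 120.5, 59.1, 88.2]
[253 146] [351 243] [526.1, -131.4, 45.1, 42.5, -12.5] [489.3, -113.8, 93.7, 88.3, -12.5]
[[430.8, -328.4, 121.0, 62.3, 88.7]]
at [ 488.2 -132.4  151.5] yaw -12.5 tilt 0.05 F [-0.3 -0.7 -0.2] w 57.6 t 24.6
shift 0.1 -1.0 123.0 turn -0.003
```

>>> send_rows --series '[[[0, 0, 30], [0, 0, 0], 50], [[0, 0, 30], [0, 0, 0], 50], [[0, 0, 25], [0, 0, 0], 50], [[0, 0, 20], [0, 0, 0], 50], [[0, 0, 10], [0, 0, 0], 50], [[0, 0, 7], [0, 0, 0], 50], [[0, 0, 0], [0, 0, 0], 50], [[0, 0, 0], [0, 0, 0], 50]]'

```text
clock: 25.45
position: [489.2, -131.8, 30.5]
ee_rot: [0.994, -0.108, 0.001, -0.0]
contact_force: [0.2, 0.3, -0.4]
gripper_width: 57.8
grasp_force: 64.3
```

>>> send_rows --series '[[[0, 0, 0], [0, 0, 0], 75], [[0, 0, 0], [0, 0, 0], 75], [[0, 0, 0], [0, 0, 0], 75], [[0, 0, 0], [0, 0, 0], 75], [[0, 0, -30], [0, 0, 0], 75], [[0, 0, -45], [0, 0, 0], 80], [[0, 0, -45], [0, 0, 0], 80], [[0, 0, -45], [0, 0, 0], 80]]'

```text
clock: 26.25
position: [488.1, -131.5, 196.7]
ee_rot: [0.994, -0.108, -0.0, 0.0]
contact_force: [0.9, -0.3, 0.1]
gripper_width: 79.9
grasp_force: 0.0
```

>>> send_rows --series '[[[0, 0, -45], [0, 0, 0], 80], [[0, 0, -40], [0, 0, 0], 80], [[0, 20, 0], [0, 0, 0], 80], [[0, 20, 0], [0, 0, 0], 80], [[0, 0, 0], [0, 0, 0], 80], [[0, 0, 0], [0, 0, 0], 80]]'

```text
clock: 26.85
position: [479.7, -170.6, 279.7]
ee_rot: [0.994, -0.108, -0.0, -0.0]
contact_force: [-0.1, 0.8, 0.4]
gripper_width: 79.9
grasp_force: 0.0
```

```bash
python3 - <<'E'
from h import *
im=get_image("wrist");cv2.imwrite("pics/w12.png",im[:,:,::-1]);c=camera_info("wrist")
for col,z in [("yellow",30),("red",18),("grey",40)]:
    for b in blobs(im,col,300): print(col,b.min(0),b.max(0),rect("wrist",b,z,c))
im=get_image("top")
for b in blobs(im,"red",60,(380,100,550,280)): print("red",rect("top",b,18))
go(586,-379,150,-78)
E
```

```text
yellow [450 281] [480 303] [245.1, -360.7, 71.0, 31.6, 41.8]
red [  0 230] [ 31 274] [471.7, 582.9, 239.1, 77.0, -85.6]
red [  0 173] [ 13 230] [573.0, 513.5, 137.0, 60.5, -37.3]
red [601  73] [625 111] [525.2, -729.0, 74.2, 72.1, 1.4]
red [407  35] [494  99] [584.7, -375.9, 123.9, 59.9, -77.8]
grey [393 154] [475 207] [437.3, -317.0, 116.4, 57.1, 88.4]
grey [266 124] [313 215] [489.4, -131.6, 117.8, 58.4, -12.4]
red [595.6, -426.4, 62.6, 32.1, 9.7]
at [ 480.  -170.2  279.6] yaw -12.4 tilt 0.03 F [-1.2 -0.1  0.2] w 79.9 t 26.9
shift 226.3 -60.3 129.6 turn 1.146
```

>>> send_rows --series '[[[0, 0, 0], [0, 0, 0.1432], 80], [[0, 0, 0], [0, 0, 0.1432], 80], [[0, 0, 0], [0, 0, 0.1432], 80], [[0, 0, 0], [0, 0, 0.1432], 80], [[0, 0, 0], [0, 0, 0.1432], 80], [[0, 0, 0], [0, 0, 0.1432], 80], [[0, 0, 0], [0, 0, 0.1432], 80], [[0, 0, 0], [0, 0, 0.1432], 80]]'

```text
clock: 27.75
position: [480.2, -169.9, 279.6]
ee_rot: [0.776, -0.631, -0.0, 0.0]
contact_force: [-0.9, -0.1, -0.1]
gripper_width: 80.1
grasp_force: 0.0
```

>>> send_rows --series '[[[37.5, -10, 20], [0, 0, 0], 80], [[37.5, -10, 20], [0, 0, 0], 80], [[37.5, -10, 20], [0, 0, 0], 80], [[37.5, -10, 20], [0, 0, 0], 80], [[37.5, -10, 20], [0, 0, 0], 80], [[37.5, -10, 20], [0, 0, 0], 80], [[0, 0, 0], [0, 0, 0], 80], [[0, 0, 0], [0, 0, 0], 80]]'

```text
clock: 28.55
position: [585.2, -378.1, 157.5]
ee_rot: [0.777, -0.63, -0.002, 0.001]
contact_force: [0.5, 0.4, 0.1]
gripper_width: 80.0
grasp_force: 0.0
```

```bash
python3 - <<'E'
from h import *
im=get_image("wrist");c=camera_info("wrist")
for b in blobs(im,"red",800): print(b.min(0),b.max(0),rect("wrist",b,18,c))
go(585.5,-378.5,3,-78)
E
```

```text
[288 126] [353 247] [585.6, -379.3, 119.7, 60.2, -77.9]
at [ 585.6 -377.7  159.4] yaw -78.0 tilt 0.06 F [0.2 0.5 0.5] w 80.1 t 28.6
shift 0.8 0.3 156.4 turn 0.0
```

>>> send_rows --series '[[[1.5, 0, 40], [0, 0, 0], 80], [[0, 0, 40], [0, 0, 0], 80], [[0, 0, 35], [0, 0, 0], 80], [[0, 0, 25], [0, 0, 0], 80], [[0, 0, 16.5], [0, 0, 0], 80], [[0, 0, 0], [0, 0, 0], 80], [[0, 0, 0], [0, 0, 0], 50], [[0, 0, 0], [0, 0, 0], 50]]'

```text
clock: 29.4
position: [587.8, -380.3, 6.9]
ee_rot: [0.777, -0.629, 0.003, -0.0]
contact_force: [1.8, -0.6, 0.2]
gripper_width: 58.4
grasp_force: 64.3
```

>>> send_rows --series '[[[0, 0, 0], [0, 0, 0], 50], [[0, 0, 0], [0, 0, 0], 50], [[0, 0, 0], [0, 0, 0], 50], [[0, 0, -25], [0, 0, 0], 50], [[0, 0, -30], [0, 0, 0], 50], [[0, 0, -30], [0, 0, 0], 50], [[0, 0, -30], [0, 0, 0], 50], [[0, 0, -40], [0, 0, 0], 50]]'

```text
clock: 30.2
position: [584.6, -379.1, 158.3]
ee_rot: [0.777, -0.63, -0.002, 0.0]
contact_force: [0.7, -1.6, -0.6]
gripper_width: 57.9
grasp_force: 64.4
```

>>> send_rows --series '[[[0, 0, 0], [0, 0, -0.143], 50], [[0, 0, 0], [0, 0, -0.143], 50], [[0, 0, 0], [0, 0, -0.143], 50], [[0, 0, 0], [0, 0, -0.143], 50], [[0, 0, 0], [0, 0, -0.143], 50], [[0, 0, 0], [0, 0, -0.143], 50], [[0, 0, 0], [0, 0, -0.143], 50], [[0, 0, 0], [0, 0, -0.143], 50]]'

```text
clock: 31.0
position: [585.5, -379.6, 158.6]
ee_rot: [0.994, -0.106, 0.0, -0.0]
contact_force: [-0.2, -0.1, -0.6]
gripper_width: 58.3
grasp_force: 64.4
```

>>> send_rows --series '[[[0, 0, 0], [0, 0, -0.144], 50], [[0, 0, 0], [0, 0, 0], 50], [[0, 0, 0], [0, 0, 0], 50]]'

```text
clock: 31.3
position: [585.6, -379.7, 158.5]
ee_rot: [0.999, -0.038, 0.0, -0.0]
contact_force: [0.0, -0.6, -0.6]
gripper_width: 58.1
grasp_force: 64.4
```

```bash
python3 - <<'E'
from h import *
go(498.7,103.7,155,-4.2)
im=get_image("wrist");c=camera_info("wrist")
z=monitor.read_state()["position"][2]
for b in blobs(im,"red",800): print(b.min(0),b.max(0),rect("wrist",b,z+14,c))
E
```

```text
at [ 585.6 -379.7  158.5] yaw -4.4 tilt 0.02 F [ 0.  -0.6 -0.6] w 58.1 t 31.3
shift -122.1 -475.7 3.5 turn -0.004
[254 144] [389 346] [592.3, -379.9, 107.5, 58.4, -4.1]
```

>>> send_rows --series '[[[-10, -39.5, 0], [0, 0, -0.004], 50], [[-10, -39.5, 0], [0, 0, 0], 50], [[-10, -39.5, 0], [0, 0, 0], 50], [[-10, -39.5, 0], [0, 0, 0], 50], [[-10, -39.5, 0], [0, 0, 0], 50], [[-10, -39.5, 0], [0, 0, 0], 50], [[-10, -39.5, 0], [0, 0, 0], 50], [[-10, -39.5, 0], [0, 0, 0], 50]]'

```text
clock: 32.15
position: [527.7, -57.3, 158.7]
ee_rot: [0.999, -0.036, 0.0, -0.0]
contact_force: [0.1, -0.3, -1.8]
gripper_width: 58.3
grasp_force: 64.5
```

>>> send_rows --series '[[[-10.5, -40, 0], [0, 0, 0], 50], [[-10.5, -40, 0], [0, 0, 0], 50], [[-10.5, -40, 0], [0, 0, 0], 50], [[-10.5, -40, 0], [0, 0, 0], 50], [[0, 0, 0], [0, 0, 0], 50], [[0, 0, 0], [0, 0, 0], 50]]'

```text
clock: 32.75
position: [497.1, 104.6, 158.6]
ee_rot: [0.999, -0.034, 0.0, -0.0]
contact_force: [-0.7, 0.3, -1.2]
gripper_width: 57.6
grasp_force: 64.5
```

```bash
python3 - <<'E'
from h import *
im=get_image("wrist");c=camera_info("wrist")
z=monitor.read_state()["position"][2]
for b in blobs(im,"red",2000): print(b.min(0),b.max(0),rect("wrist",b,z+14,c))
go(498.7,103.7,35,-4.2)
E
```

```text
[254 144] [388 346] [503.8, 103.3, 107.5, 58.2, -4.2]
[ 0 84] [ 32 204] [586.8, 295.4, 77.6, 36.9, 11.3]
at [497.2 103.8 158.5] yaw -4.0 tilt 0.01 F [-1.2 -0.3 -1.3] w 58.3 t 32.8
shift 1.5 -0.0 123.5 turn 0.003
```

>>> send_rows --series '[[[1, 0, 35], [0, 0, 0], 50], [[0, 0, 35], [0, 0, 0], 50], [[0, 0, 25], [0, 0, 0], 50], [[0, 0, 15], [0, 0, 0], 50], [[0, 0, 9], [0, 0, 0], 50], [[0, 0, 5], [0, 0, 0], 50], [[0, 0, 0], [0, 0, 0], 50], [[0, 0, 0], [0, 0, 0], 50]]'

```text
clock: 33.6
position: [498.4, 102.3, 36.3]
ee_rot: [0.999, -0.035, 0.0, 0.0]
contact_force: [-3.7, -2.9, 10.1]
gripper_width: 58.0
grasp_force: 65.7
```

>>> send_rows --series '[[[0, 0, 0], [0, 0, 0], 80], [[0, 0, 0], [0, 0, 0], 80], [[0, 0, 0], [0, 0, 0], 80], [[0, 0, -10], [0, 0, 0], 80], [[0, 0, -40], [0, 0, 0], 85], [[0, 0, -45], [0, 0, 0], 85], [[0, 0, -45], [0, 0, 0], 85], [[0, 0, -45], [0, 0, 0], 85]]'

```text
clock: 34.4
position: [498.0, 103.4, 222.0]
ee_rot: [0.999, -0.035, 0.0, -0.0]
contact_force: [1.6, 0.6, -0.4]
gripper_width: 84.9
grasp_force: 0.0
```

>>> send_rows --series '[[[0, 0, -45], [0, 0, 0], 85], [[0, 0, -20], [0, 0, 0], 85], [[0, 0, 0], [0, 0, 0], 85], [[0, 0, 0], [0, 0, 0], 85]]'

```text
clock: 34.8
position: [497.8, 103.6, 284.5]
ee_rot: [0.999, -0.035, 0.0, -0.0]
contact_force: [-0.2, -0.3, -0.2]
gripper_width: 85.1
grasp_force: 0.0
```

```bash
python3 - <<'E'
from h import *
im=get_image("wrist");c=camera_info("wrist")
for b in blobs(im,"red",1000): print(b.mean(0).round(),rect("wrist",b,48,c))
go(498.7+.0732*243,103.7+.9973*243,283,-4.2)
E
```

```text
[322. 170.] [497.6, 102.5, 116.3, 58.7, -3.8]
[ 42. 163.] [548.5, 636.3, 352.5, 240.4, -79.9]
at [497.5 103.4 283.5] yaw -4.0 tilt 0.11 F [ 0.3  0.1 -0.3] w 85.0 t 34.9
shift 1.2 -243.4 0.5 turn 0.004
```

>>> send_rows --series '[[[1, -41, 0], [0, 0, 0.004], 85], [[0, -41, 0], [0, 0, 0], 85], [[0, -41, 0], [0, 0, 0], 85], [[0, -41, 0], [0, 0, 0], 85], [[0, -41, 0], [0, 0, 0], 85], [[0, -38.5, 0], [0, 0, 0], 85], [[0, 0, 0], [0, 0, 0], 85], [[0, 0, 0], [0, 0, 0], 85]]'

```text
clock: 35.65
position: [516.3, 346.6, 281.7]
ee_rot: [0.999, -0.036, -0.002, 0.002]
contact_force: [-0.6, -0.5, 0.8]
gripper_width: 85.0
grasp_force: 0.0
```

```bash
python3 - <<'E'
from h import *
get_image("wrist")
go(498.7+.0732*243,103.7+.9973*243,150,-4.2)
E
```

```text
at [516.5 345.9 282.5] yaw -4.2 tilt 0.22 F [-0.6  0.  -0.4] w 84.8 t 35.7
shift -0.0 -0.2 132.5 turn -0.0
```

>>> send_rows --series '[[[0, 0, 10], [0, 0, 0], 85], [[0, 0, 30], [0, 0, 0], 85], [[0, 0, 35], [0, 0, 0], 85], [[0, 0, 35], [0, 0, 0], 85], [[0, 0, 23], [0, 0, 0], 85], [[0, 0, 0], [0, 0, 0], 85], [[0, -3.5, 0], [0, 0, 0], 60], [[0, -3.5, 0], [0, 0, 0], 20]]'

```text
clock: 36.5
position: [518.4, 353.0, 153.5]
ee_rot: [0.999, -0.037, 0.001, -0.0]
contact_force: [-0.3, -3.4, 3.3]
gripper_width: 58.8
grasp_force: 1.8
```

>>> send_rows --series '[[[0, 0, 0], [0, 0, 0], 20], [[0, 0, 0], [0, 0, 0], 20], [[0, 0, 0], [0, 0, 0], 20], [[0, 0, 0], [0, 0, 0], 20], [[0, 0, 0], [0, 0, 0], 20], [[0, 0, 0], [0, 0, 0], 20], [[0, 0, 0], [0, 0, 0], 20], [[0, 0, 0], [0, 0, 0], 20]]'

```text
clock: 37.3
position: [518.3, 355.3, 153.6]
ee_rot: [0.999, -0.036, 0.002, -0.001]
contact_force: [-1.1, 3.9, 5.9]
gripper_width: 29.9
grasp_force: 62.8
```

```bash
python3 - <<'E'
from h import *
im=get_image("wrist");c=camera_info("wrist")
for b in blobs(im,"red",500): print(b.min(0),b.max(0),rect("wrist",b,48,c))
for b in blobs(im,"yellow",30): print("y",b.min(0),b.max(0))
go(517,352,150,-4.2);print(monitor.read_state()["grasp_force"])
E
```

```text
[337 218] [358 326] [444.6, 336.1, 117.3, 18.7, -1.7]
[523 146] [585 257] [498.8, 110.7, 119.0, 72.4, -4.2]
[122  48] [160 116] [641.5, 509.3, 76.7, 24.9, 11.7]
[ 0 39] [186 295] [548.8, 662.8, 310.5, 228.8, -78.5]
y [398 215] [440 251]
y [213 215] [254 235]
at [518.3 355.3 153.6] yaw -4.1 tilt 0.25 F [-0.6  3.3  6.4] w 30.1 t 37.4
shift -1.1 3.4 3.6 turn 0.002
62.75390625
```

Squeezed as before, with red on the bench (its side face is included in the blob). Hold a little longer, release and go back.

>>> send_rows --series '[[[0, 0, 0], [0, 0, 0], 20], [[0, 0, 0], [0, 0, 0], 20], [[0, 0, 0], [0, 0, 0], 20], [[0, 0, 0], [0, 0, 0], 20], [[0, 0, 0], [0, 0, 0], 85]]'

```text
clock: 37.85
position: [517.6, 353.4, 151.8]
ee_rot: [0.999, -0.037, 0.0, -0.0]
contact_force: [1.1, -2.5, -2.9]
gripper_width: 43.2
grasp_force: 1.5
```

>>> send_rows --series '[[[0, 3, 0], [0, 0, 0], 85], [[0, 4, 0], [0, 0, 0], 85], [[0, 0, 0], [0, 0, 0], 85], [[0, 0, 0], [0, 0, 0], 85], [[0, 0, -30], [0, 0, 0], 85], [[0, 0, -40], [0, 0, 0], 85], [[0, 0, -40], [0, 0, 0], 85], [[0, 0, -20], [0, 0, 0], 85]]'

```text
clock: 38.65
position: [518.3, 347.5, 286.1]
ee_rot: [0.999, -0.037, 0.003, -0.003]
contact_force: [0.5, 0.2, -0.4]
gripper_width: 84.9
grasp_force: 0.0
```

>>> send_rows --series '[[[0, 40, 0], [0, 0, 0], 85], [[0, 40, 0], [0, 0, 0], 85], [[0, 40, 0], [0, 0, 0], 85], [[0, 40, 0], [0, 0, 0], 85], [[0, 40, 0], [0, 0, 0], 85], [[0, 42, 0], [0, 0, 0], 85], [[0, 0, 0], [0, 0, 0], 85], [[0, 0, 0], [0, 0, 0], 85]]'

```text
clock: 39.45
position: [499.5, 104.5, 281.9]
ee_rot: [0.999, -0.038, 0.001, -0.001]
contact_force: [0.5, -0.8, 0.1]
gripper_width: 85.2
grasp_force: 0.0
```

```bash
python3 - <<'E'
from h import *
im=get_image("wrist");c=camera_info("wrist")
for b in blobs(im,"red",800): print(b.mean(0).round(),rect("wrist",b,48,c))
for b in blobs(im,"grey",300): print("g",b.mean(0).round(),rect("wrist",b,40,c))
go(498.3,103,34,-4.0)
E
```

```text
[323. 172.] [498.0, 103.8, 118.6, 58.7, -4.0]
[ 42. 165.] [547.4, 639.9, 354.3, 241.2, -79.0]
g [566. 197.] [439.5, -295.6, 129.9, 57.1, 87.9]
g [488. 172.] [490.0, -128.2, 118.5, 63.0, -12.5]
at [499.6 105.3 281.7] yaw -4.2 tilt 0.09 F [ 0.1 -0.  -0.1] w 84.8 t 39.5
shift -1.1 2.3 247.7 turn -0.004
```

>>> send_rows --series '[[[-1, 2, 40], [0, 0, -0.003], 80], [[0, 0, 45], [0, 0, 0], 80], [[0, 0, 45], [0, 0, 0], 80], [[0, 0, 45], [0, 0, 0], 80], [[0, 0, 40], [0, 0, 0], 80], [[0, 0, 22], [0, 0, 0], 80], [[0, 0, 11], [0, 0, 0], 80], [[0, 0, 0], [0, 0, 0], 80]]'

```text
clock: 40.3
position: [497.8, 103.8, 32.0]
ee_rot: [0.999, -0.035, -0.001, 0.001]
contact_force: [-0.8, 0.5, 0.9]
gripper_width: 79.8
grasp_force: 0.0
```

>>> send_rows --series '[[[0, 0, 0], [0, 0, 0], 50], [[0, 0, 0], [0, 0, 0], 50], [[0, 0, 0], [0, 0, 0], 50], [[0, 0, 0], [0, 0, 0], 50], [[0, 0, 0], [0, 0, 0], 50]]'

```text
clock: 40.8
position: [499.5, 104.1, 35.2]
ee_rot: [0.999, -0.035, 0.002, -0.001]
contact_force: [-1.4, 1.4, 6.7]
gripper_width: 58.1
grasp_force: 64.9
```

>>> send_rows --series '[[[0, 0, -20], [0, 0, 0], 50], [[0, 0, -30], [0, 0, 0], 50], [[0, 0, -30], [0, 0, 0], 50], [[0, 0, -30], [0, 0, 0], 50], [[0, 0, -10], [0, 0, 0], 50], [[0, 0, 0], [0, 0, 0.073], 50], [[0, 0, 0], [0, 0, 0.073], 50], [[0, 0, 0], [0, 0, 0], 50]]'

```text
clock: 41.6
position: [497.4, 102.8, 152.8]
ee_rot: [0.994, -0.108, -0.001, 0.0]
contact_force: [0.1, 1.6, -1.0]
gripper_width: 57.9
grasp_force: 64.5
```

```bash
python3 - <<'E'
from h import *
go(488.5,-131.7,155,-12.4)
E
```

```text
at [497.4 102.8 152.8] yaw -12.4 tilt 0.07 F [ 0.1  1.6 -1. ] w 57.9 t 41.6
shift 41.6 231.0 -2.2 turn -0.001
```

>>> send_rows --series '[[[7, 38.5, 0], [0, 0, 0], 50], [[7, 38.5, 0], [0, 0, 0], 50], [[7, 38.5, 0], [0, 0, 0], 50], [[7, 38.5, 0], [0, 0, 0], 50], [[7, 38.5, 0], [0, 0, 0], 50], [[6.5, 38.5, 0], [0, 0, 0], 50], [[0, 0, 0], [0, 0, 0], 50], [[0, 0, 0], [0, 0, 0], 50]]'

```text
clock: 42.4
position: [488.4, -132.1, 152.6]
ee_rot: [0.994, -0.109, -0.001, -0.0]
contact_force: [0.0, 0.7, -0.4]
gripper_width: 58.0
grasp_force: 64.6
```

```bash
python3 - <<'E'
from h import *
im=get_image("wrist");c=camera_info("wrist")
for b in blobs(im,"red",2000): print(b.min(0),b.max(0),rect("wrist",b,167,c))
go(488.5,-131.7,44.5,-12.4)
E
```

```text
[253 146] [389 346] [494.9, -132.6, 106.7, 58.6, -12.5]
at [ 488.6 -131.4  152.8] yaw -12.4 tilt 0.06 F [ 1.1  0.8 -0.1] w 57.8 t 42.5
shift -0.0 0.3 108.3 turn -0.0
```

>>> send_rows --series '[[[0, 0, 30], [0, 0, 0], 50], [[0, 0, 30], [0, 0, 0], 50], [[0, 0, 20], [0, 0, 0], 50], [[0, 0, 14], [0, 0, 0], 50], [[0, 0, 9], [0, 0, 0], 50], [[0, 0, 5], [0, 0, 0], 50], [[0, 0, 0], [0, 0, 0], 50], [[0, 0, 0], [0, 0, 0], 50]]'

```text
clock: 43.25
position: [489.6, -130.9, 45.8]
ee_rot: [0.994, -0.108, 0.001, -0.0]
contact_force: [0.4, 0.5, -1.0]
gripper_width: 58.0
grasp_force: 64.6
```

>>> send_rows --series '[[[0, 0, 0], [0, 0, 0], 75], [[0, 0, 0], [0, 0, 0], 75], [[0, 0, 0], [0, 0, 0], 75], [[0, 0, 0], [0, 0, 0], 75], [[0, 0, -30], [0, 0, 0], 75], [[0, 0, -45], [0, 0, 0], 80], [[0, 0, -45], [0, 0, 0], 80], [[0, 0, -45], [0, 0, 0], 80]]'

```text
clock: 44.05
position: [488.6, -131.5, 212.1]
ee_rot: [0.994, -0.108, -0.0, 0.0]
contact_force: [0.7, -0.3, 0.7]
gripper_width: 80.2
grasp_force: 0.0
```

>>> send_rows --series '[[[0, 0, -45], [0, 0, 0], 80], [[0, 0, -30], [0, 0, 0], 80], [[0, 0, 0], [0, 0, 0], 80], [[0, 0, 0], [0, 0, 0], 80]]'

```text
clock: 44.45
position: [488.8, -131.3, 285.6]
ee_rot: [0.994, -0.108, 0.001, -0.0]
contact_force: [-0.2, -0.6, -0.7]
gripper_width: 80.0
grasp_force: 0.0
```

```bash
python3 - <<'E'
from h import *
im=get_image("wrist");c=camera_info("wrist");cv2.imwrite("pics/w13.png",im[:,:,::-1])
for b in blobs(im,"red",1000): print(b.mean(0).round(),rect("wrist",b,58,c))
go(488.5,-131.7,44.5,-12.4)
E
```

```text
[322. 173.] [487.0, -130.7, 117.6, 58.5, -12.4]
at [ 488.3 -131.3  284.4] yaw -12.4 tilt 0.09 F [ 1.  -0.2 -0.4] w 79.8 t 44.5
shift 0.3 0.4 239.9 turn -0.001
```

View pics/w13.png

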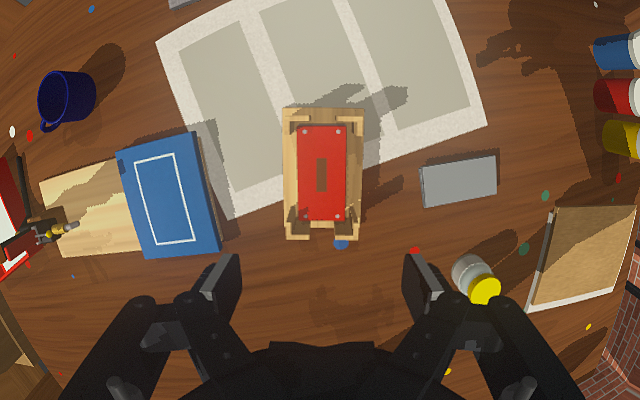

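Red sits squarely in the rack at (321,172), everything else is undisturbed, the trigger is at rest and the arm is clear. Handing in.

```bash
python3 -c "
from bench import job_done
print(job_done())"
```

```text
the job is handed in; nothing more can be done
None
```

I blew the dust off the yellow and red boards (white and green were absent) and stacked them in the rack as yellow, one grey card, then red; the job is handed in, but no verdict came back.

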